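Make up a stepped sample deck on the binding jig

TASK

Make up the stepped carpet-sample deck on the binding jig: lay the three tufted boards on its bed one on another, the longest first, the middle one on it and the shortest on top, tufts up and each with its plain end close up to the back stop and its sides in line with the bed, so that every row of tufts stays uncovered. Then lay the dark wooden header bar across the plain end of the top board, close up to the stop, and set the steel pressing weight squarely on the bar. Set every piece down, do not drop it, and leave the glue pot, the brush and the rivet jar where they are.

Things in the scene. Friction and masses are not known exactly. Their poses are not given: they have to be found in the camera images.
- long_board_mid (a point): Longest sample board: rigid, 165 x 56 x 9 mm (length along x, width along y), brown edges, off-white top, lying flat. At its front (-x) end a row of two square ecru tufts, each 22 mm square, 7 mm high, 4 to 26 mm from the front edge; the rest, to the plain end (+x), is bare. Point: board centre, half-way up its 9 mm. 30 to 100 g. Grasp it across its width at the middle.
- middle_board_mid (a point): Middle sample board: rigid, 130 x 56 x 9 mm (length along x, width along y), brown edges, off-white top, lying flat. At its front (-x) end a row of two square ecru tufts, each 22 mm square, 7 mm high, 4 to 26 mm from the front edge; the rest, to the plain end (+x), is bare. Point: board centre, half-way up its 9 mm. 30 to 100 g. Grasp it across its width at the middle.
- short_board_mid (a point): Shortest sample board: rigid, 95 x 56 x 9 mm (length along x, width along y), brown edges, off-white top, lying flat. At its front (-x) end a row of two square ecru tufts, each 22 mm square, 7 mm high, 4 to 26 mm from the front edge; the rest, to the plain end (+x), is bare. Point: board centre, half-way up its 9 mm. 30 to 100 g. Grasp it across its width at the middle.
- header_bar_mid (a point): Header bar: dark hardwood block 36 (x) x 56 (y) x 12 mm high, two small brass discs on top, lying flat; 15 to 30 g; both ways round alike. Point: its centre, half-way up. Grasp it across its 56 mm length (y): at the stop there is room for fingers at its ends, none behind it.
- press_weight_mid (a point): Pressing weight: dark steel block 34 (its x) x 54 (its y) x 26 mm high with a bright round lifting knob on top (22 mm diameter, from 30 to 52 mm above the underside, on a 4 mm neck); 0.3 to 0.6 kg. Point: half-way up the whole, 26 mm above the underside, so the knob's middle is 15 mm above this point.
- jig_stop (a point): Binding jig, fixed, left or right. Point: where bed meets back stop, mid-width, at bed-top height (20 mm over table). From it: plywood bed 60 mm wide, x = 0 to -180 mm; steel stop x = 0 to 22 mm, 44 mm wide, 36 mm above bed, a 70 mm wide low foot behind. Base plate 230 x 110 mm, 12 mm below bed top. +x (stop end) points away from the robot within 0.25 rad; plain ends go there, tufts to -x.
- rivet_jar_mid (a point): Rivet jar, a bystander: squat grey jar with white lid, 54 mm diameter, 40 mm high, standing on the table. Point: its centre, half-way up. To be left alone.
- glue_pot_mid (a point): Glue pot, a bystander: white jar with a lid, 62 mm diameter, 70 mm high, standing on the table near the robot. Point: on its axis, half-way up. To be left alone.
- brush_grip (a point): Glue brush, a bystander: 170 mm long, wooden handle, lying on the table near the robot. Point: on its handle. To be left alone.

How it is judged:
At the end, for the whole second after the job is handed in: Long, middle, short board, bar piled flat on the bed (heights within 4 mm), within 8 mm of its centre line and 0.12 rad of it, plain ends 0 to 12 mm from the stop, tufts away from it; weight upright on the bar, centres within 10 mm, within 0.2 rad; all released and at rest (x of long_board_mid in the frame of jig_stop between -0.0945 and -0.0795 m and y of long_board_mid in the frame of jig_stop between -0.008 and 0.008 m and z of long_board_mid in the frame of jig_stop between 0.0005 and 0.0085 m and angle between each of long_board_mid, middle_board_mid, short_board_mid, header_bar_mid, press_weight_mid's own z axis and vertical below 0.08 rad and angle between the x axis of each of long_board_mid, middle_board_mid, short_board_mid, header_bar_mid and the x axis of jig_stop, either way round below 0.12 rad and x of middle_board_mid in the frame of jig_stop between -0.077 and -0.062 m and y of middle_board_mid in the frame of jig_stop between -0.008 and 0.008 m and z of middle_board_mid in the frame of jig_stop between 0.0095 and 0.0175 m and x of short_board_mid in the frame of jig_stop between -0.0595 and -0.0445 m and y of short_board_mid in the frame of jig_stop between -0.008 and 0.008 m and z of short_board_mid in the frame of jig_stop between 0.0185 and 0.0265 m and x of header_bar_mid in the frame of jig_stop between -0.03 and -0.015 m and y of header_bar_mid in the frame of jig_stop between -0.008 and 0.008 m and z of header_bar_mid in the frame of jig_stop between 0.029 and 0.037 m and x of jig_stop in the frame of long_board_mid above 0 m and x of jig_stop in the frame of middle_board_mid above 0 m and x of jig_stop in the frame of short_board_mid above 0 m and horizontal distance between press_weight_mid and header_bar_mid below 0.01 m and angle between the x axis of press_weight_mid and the x axis of header_bar_mid, either way round below 0.2 rad and z of press_weight_mid in the frame of jig_stop between 0.061 and 0.069 m and linear speed of each of long_board, middle_board, short_board, header_bar, press_weight below 0.02 m/s and contact force between each of long_board, middle_board, short_board, header_bar, press_weight and the fingers below 0.1 N); the robot touches nothing.
It fails at once if one of the five parts is dropped (falls free faster than 0.6 m/s, about 18 mm) ((linear speed of long_board above 0.6 m/s and contact force between long_board and the fingers below 0.05 N) or (linear speed of middle_board above 0.6 m/s and contact force between middle_board and the fingers below 0.05 N) or (linear speed of short_board above 0.6 m/s and contact force between short_board and the fingers below 0.05 N) or (linear speed of header_bar above 0.6 m/s and contact force between header_bar and the fingers below 0.05 N) or (linear speed of press_weight above 0.6 m/s and contact force between press_weight and the fingers below 0.05 N)).
It fails at once if the rivet jar, the glue pot or the brush is moved more than 15 mm (distance of any of rivet_jar_mid, glue_pot_mid, brush_grip from where it was at the start of the episode above 0.015 m).
It also fails if it takes over 136 s, if anything falls off the work surface, if the arm or the gripper's body presses on something with over 40 N, if the wrist force passes 120 N, or if a joint passes its speed limit or range.

ROBOT

A 7-joint arm with a two-finger parallel gripper is mounted at the origin on the work surface. World frame = base frame: x ahead of the robot, y to its left, z up, the work surface at z = 0. Lengths are in m, angles in rad, forces in N, time in s.
With the tool pointing down it reaches from about 0.425 to 0.875 m from the base axis. Payload 8.4 kg.
Tool frame: the origin (TCP) lies at the very end of the fingers, on their centre line; the grasp point (between the pads) lies 19 mm behind it; z points along the fingers, y is the line along which they close (so a half turn about z gives the same grasp; the last joint's range is limited). The gripper opens to 87 mm and grips with 3 to 60 N. Pads are 19 mm wide; open, the fingers measure 117 mm over their backs; the gripper's body (75 mm by 190 mm) begins 51 mm behind the grasp point.
Start: joints at [1.143, 0.333, 0.04, 1.465, -0.013, 1.343, -0.059], TCP at [0.21, -0.615, 0.223] pointing down, gripper open.
Joint ranges: [-2.58, 2.58], [-0.38, 2.09], [-1.3, 1.39], [0.25, 2.4], [-1.5, 4.64], [0.08, 2.09], [-2.65, 2.65]. Speed limits (rad/s): [2.22, 2.22, 2.79, 2.79, 3.14, 3.14, 3.14].

INTERFACE

Orientations are given as a unit quaternion [x, y, z, w].
In Python, from cell import env gives the robot as it stands.
- The arm moves only by the tool move_arm, never from a script. Its argument "deltas" is a list that holds one entry, the list of rows, each a list of 5 numbers: the shift along the tool's x, y, z in units of 0.1 m (1.0 is 0.1 m), then the turn about the tool's z in units of 2 rad (1.0 is 2 rad), then the opening, from 0 (shut) to 1 (fully open). In form: [[[tx, ty, tz, roll, fingers], ...]]. A call has 1 to 8 rows; each row is the pose to reach, as a shift and turn from the pose commanded when the call began, along the tool's axes at that moment; what a row does not reach only later rows make up. A row lasts 1/8 s, in which the tool goes at most 62.5 mm and 10.7 degrees, less where a joint would pass 70% of its speed; a pose out of reach is approached as far as the arm can. A call with a number of a shift or a turn outside -1 to 1 is refused whole. A call with a gripper value outside its range is refused whole. The fingers move at their own pace and stop on an object; the grip force is fixed at half the most. Time passes only in rows, so rows that repeat a pose let the fingers close. It gives the time, the measured TCP pose, the force, the opening and the grip force at its end, in the units of the state.
- env.read_state(): the state, without advancing time (a new reading comes with each control period).
- env.capture(name): name is "side" or "top" or "wrist"; returns a dict with "color" (384x512x3 uint8, red, green, blue), "z_map" (384x512 float32, m along the optical axis (not along the pixel's ray), 0 where there is no reading), "fx", "fy", "cx", "cy" (pixels), "k1" (the pictures are not rectified: a ray, as slopes to the right and down, at radius r is drawn at 1 + k1 r^2 times it, then the intrinsics apply), "xyz" and "orientation" of the camera in the world. Camera axes: x right, y down, z forward; pixel columns grow to the right and rows downward; lengths in m; the calibration is good to about 2 mm. A picture is of the moment at which its call begins.
- env.hand_in(): hands the job in; it is judged then, once.
The state is a dict: "time": time; "qpos": joint angles; "dq": joint speeds; "joint_torque": joint torques, N m; "eef_pos": TCP position; "tool_rot": TCP orientation; "force": force on the tool from outside, world axes, zero at the start; "wrist_torque": the same for the moment, N m; "grip_width": finger opening in m; "grip_force": force on a finger pad.
Only numpy, scipy, OpenCV 4.12 (cv2) and the standard library are available. Lean on these libraries where they do the work, as an engineer would, in place of code of your own. Each camera call takes 0.05 s, during which the arm holds its last target. There are 200 camera calls.

## Working session

There is one attempt and no reset: what is moved stays moved. The work goes in short steps, Python scripts to look and compute and a tool call to move; the robot and the scene stay as the last step left them, time stands still between calls to the robot, and variables do not carry over. Pictures are saved under pics/ and viewed, at most 17 in all, crops included, and the job is handed in when it is done.

Besides the shell and the picture viewer there is one more tool, called after ">>>" as a command line: name --argument value ..., lists and objects as JSON in quotes. move_arm: Moves the arm, as the interface text tells. Shifts and turns lie within -1 to 1; 1 stands for 0.1 m of shift or 2 rad of turn. Its arguments: {"type":"object","properties":{"deltas":{"type":"array","items":{"type":"array","items":{"type":"array","items":{"type":"number"}}}}},"required":["deltas"]}

```bash
ls && mkdir -p pics
python3 - <<'E'
from cell import env
import cv2,numpy as np
s=env.read_state();print(s)
for n in ("top","side","wrist"):
    c=env.capture(n)
    cv2.imwrite(f"pics/{n}0.png",c["color"][:,:,::-1]);np.savez(f"{n}0.npz",**c)
    print(n,[c[k] for k in("fx","fy","cx","cy","k1","xyz","orientation")],(c["z_map"]>0).mean())
E
```

```text
pics
{'time': 0.0, 'qpos': array([ 1.14282498,  0.33391046,  0.03985777,  1.46629294, -0.01340551,
        1.34326781, -0.058504  ]), 'dq': array([-0.00025596,  0.00107118, -0.0014716 , -0.00013903, -0.0013799 ,
       -0.000265  ,  0.0023595 ]), 'joint_torque': array([ 6.58779991e-04, -6.56355286e+01,  1.33555692e+00, -4.03806996e+01,
       -5.97125175e-02,  4.49283910e-02,  1.64248972e-04]), 'eef_pos': array([ 0.20970372, -0.61474711,  0.22164872]), 'tool_rot': array([ 9.86519376e-01,  1.63642509e-01, -1.80586508e-04, -7.85881514e-04]), 'force': array([-0.68057524, -0.3814917 ,  0.30278423]), 'wrist_torque': array([ 0.03342159, -0.01107984,  0.02238617]), 'grip_force': 0.0, 'grip_width': 0.08733668299350625}
top [356.8973225837721, 356.8973225837721, 257.5708162364903, 191.1031674997746, 0.019571668008983575, array([0.3687112 , 0.02210207, 1.04539468]), array([ 0.70789748, -0.70232315,  0.0532396 , -0.05281   ])] 0.9961090087890625
side [450.0846932947083, 450.0846932947083, 255.58702314868594, 188.45214854383633, 0.054435615190368734, array([ 0.4255455 , -0.69500903,  0.84565667]), array([ 0.9299858 , -0.06257381,  0.0297259 , -0.36100872])] 0.9958140055338541
wrist [329.20996965389014, 329.20996965389014, 258.35450216348585, 191.23335897606128, -0.02961737373407695, array([ 0.28593544, -0.58853129,  0.38360566]), array([ 0.80452523, -0.57514904, -0.08698507,  0.11990135])] 0.9957987467447916
```

View pics/top0.png

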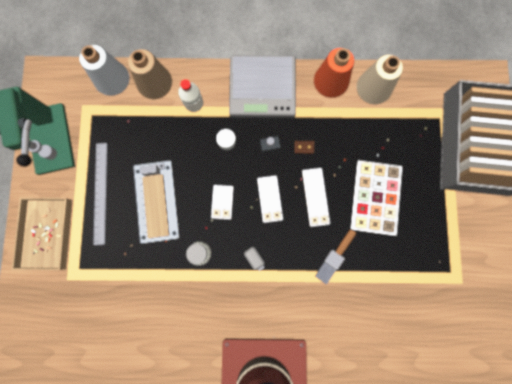

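View pics/side0.png

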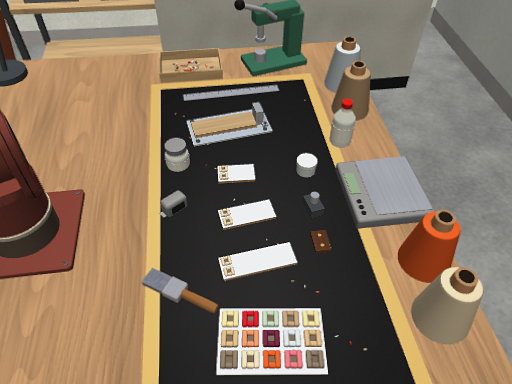

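```bash
cat > h.py <<'E'
import cv2,numpy as np
from scipy.spatial.transform import Rotation as R
def cast(c,px,z):
    px=np.asarray(px,float).reshape(-1,2)
    k=np.array([[c["fx"],0,c["cx"]],[0,c["fy"],c["cy"]],[0,0,1.]])
    u=cv2.undistortPoints(px[:,None],k,np.array([float(c["k1"]),0,0,0]))[:,0]
    d=R.from_quat(c["orientation"]).apply(np.c_[u,np.ones(len(u))])
    p=np.asarray(c["xyz"]);return p+d*((z-p[2])/d[:,2])[:,None]
def blobs(c,mask,z,amin=60):
    out=[]
    for q in cv2.findContours(mask.astype(np.uint8),cv2.RETR_EXTERNAL,cv2.CHAIN_APPROX_NONE)[0]:
        if cv2.contourArea(q)<amin: continue
        w=cast(c,q[:,0],z)[:,:2]
        (x,y),(a,b),t=cv2.minAreaRect((w*1000).astype(np.float32))
        if a<b:a,b,t=b,a,t+90
        t=(t+90)%180-90
        out.append((q[:,0].mean(0).round(),round(x),round(y),round(a),round(b),round(t,1)))
    return out
E
python3 - <<'E'
from h import *
for n in("top","side"):
    c=dict(np.load(n+"0.npz"));hsv=cv2.cvtColor(c["color"],cv2.COLOR_RGB2HSV);H,S,V=cv2.split(hsv)
    print(n)
    m=(V>120)
    for nm,mk,z in(("white",V>110,.009),("wood",(S>70)&(V>100)&(H<25),.02),("dark red",(S>90)&(V>40)&(V<150)&(H<25),.012),("grey",(V>38)&(V<130)&(S<60),.026)):
        print(nm);[print("  ",*b) for b in blobs(c,mk,z) if b[1]>350 and abs(b[2])<450 and b[3]<260]
E
python3 - <<'E'
import cv2
for n,x,y,w,h in(("top0",120,120,220,160),("side0",160,90,180,180)):
    i=cv2.imread(f"pics/{n}.png")[y:y+h,x:x+w];cv2.imwrite(f"pics/{n}c.png",cv2.resize(i,None,fx=3.3,fy=3.3,interpolation=cv2.INTER_CUBIC))
E
```

```text
top
white
   [222. 202.] 493 127 104 62 -2.5
   [270. 199.] 504 -13 137 63 8.0
   [315. 197.] 511 -147 172 66 8.2
   [155. 202.] 493 319 237 114 8.3
   [226. 138.] 685 119 61 58 45.0
wood
   [346. 241.] 381 -229 80 22 -34.8
   [376. 211.] 470 -318 27 26 -2.3
   [391. 199.] 505 -364 31 29 -2.9
   [155. 206.] 481 317 176 56 8.4
   [304. 147.] 657 -113 50 24 -89.6
dark red
   [304. 147.] 661 -115 60 40 -89.6
   [336.  83.] 865 -219 112 67 -31.2
   [153.  78.] 864 344 115 106 34.4
   [393.  62.] 931 -391 28 26 -89.8
   [137.  56.] 944 396 28 26 -89.2
grey
   [260. 118.] 730 14 197 48 89.3
side
white
   [271. 342.] 514 -330 205 130 -7.6
   [257. 260.] 514 -149 166 63 7.8
   [246. 214.] 506 -13 131 62 9.4
   [236. 172.] 496 126 96 59 -2.1
   [306. 164.] 687 131 88 54 78.5
   [229. 127.] 495 314 234 117 8.5
wood
   [314. 358.] 587 -381 29 27 -7.4
   [228. 359.] 430 -361 29 29 -7.8
   [272. 359.] 509 -371 32 31 -7.6
   [312. 338.] 592 -343 31 31 -7.4
   [250. 338.] 474 -327 31 31 82.3
   [229. 338.] 435 -322 31 31 82.2
   [230. 321.] 437 -287 30 28 -80.5
   [309. 320.] 596 -304 31 29 82.6
   [290. 318.] 558 -298 30 29 -7.5
   [199. 300.] 381 -234 82 19 -35.4
   [223. 124.] 483 311 180 72 8.1
dark red
   [200. 300.] 383 -232 84 23 -35.3
   [461. 285.] 926 -265 47 37 -47.2
   [320. 241.] 663 -119 63 38 -89.9
   [441. 225.] 952 -110 48 40 -37.7
   [428. 249.] 896 -173 177 107 45.2
   [225. 131.] 486 292 180 17 5.6
   [353.  96.] 892 409 237 110 64.6
grey
   [315. 204.] 671 -19 80 42 -85.8
   [499. 179.] 1141 -3 65 33 70.1
   [370. 208.] 784 -35 247 140 -50.1
   [307. 168.] 681 111 87 57 78.6
   [449. 184.] 1031 21 222 176 84.6
   [231. 125.] 494 309 230 147 8.8
```

View pics/top0c.png

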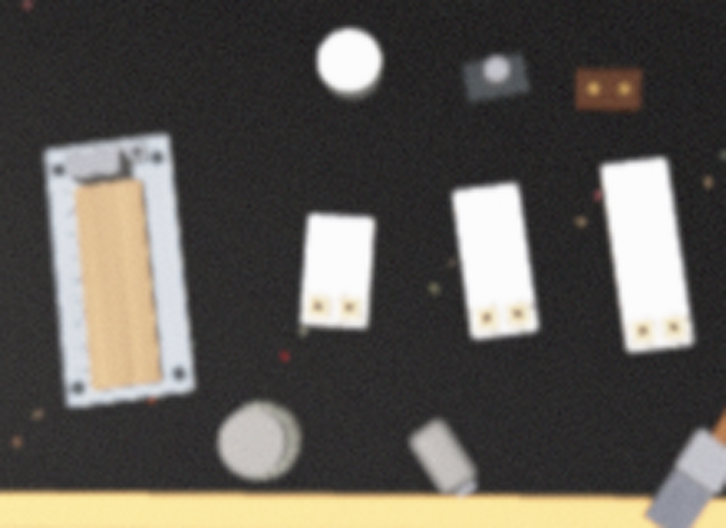

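```bash
cat >> h.py <<'E'
def yaw(q): 
    v=R.from_quat(q).apply([1,0,0]);return np.arctan2(v[1],v[0])
def go(x,y,z,deg,s=None):
    """total shift in tool axes (units of .1 m) and turn (units of 2 rad) to a TCP target"""
    from cell import env
    s=s or env.read_state();p=s["eef_pos"]
    d=R.from_quat(s["tool_rot"]).inv().apply(np.array([x,y,z])-p)*10
    print("t",round(s["time"],2),"at",p.round(4),"yaw",round(np.degrees(yaw(s["tool_rot"])),2),"-> d",d.round(3),"turn",round((yaw(s["tool_rot"])-np.radians(deg))/2,3))
E
python3 - <<'E'
from h import *
from cell import env
c=dict(np.load("wrist0.npz"));s=env.read_state()
r=R.from_quat(s["tool_rot"]).inv()
print(r.apply(c["xyz"]-s["eef_pos"]),r.apply(R.from_quat(c["orientation"]).apply([[0,0,1],[1,0,0]])))
go(.51,-.149,.16,8,s)
go(.47,-.149,.16,8,s)
c=dict(np.load("top0.npz"));V=c["color"].max(2)
print(cast(c,[[199,254],[335,258],[270,143],[226,138]],.03).round(3))
E
```

```text
[ 0.08060255 -0.00050289 -0.16173321] [[-2.92918190e-01 -6.54021517e-04  9.56137284e-01]
 [ 4.13756314e-04  9.99999586e-01  8.10781056e-04]]
t 0.15 at [ 0.2097 -0.6148  0.2219] yaw 18.84 -> d [ 4.346 -3.439  0.623] turn 0.095
t 0.15 at [ 0.2097 -0.6148  0.2219] yaw 18.84 -> d [ 3.967 -3.568  0.623] turn 0.095
[[ 0.343  0.185  0.03 ]
 [ 0.335 -0.196  0.03 ]
 [ 0.665 -0.013  0.03 ]
 [ 0.68   0.116  0.03 ]]
```

>>> move_arm --deltas '[[[0.2, -0.15, 0, 0, 1], [0.54, -0.42, 0, 0, 1], [0.88, -0.69, 0, 0, 1]]]'

```text
time: 0.52
eef_pos: [0.2713, -0.5203, 0.2221]
tool_rot: [0.987, 0.163, -0.0, -0.0]
force: [0.6, -1.1, 0.5]
grip_width: 0.0871
grip_force: 0.0
```

>>> move_arm --deltas '[[[0.3, -0.23, 0, 0, 1], [0.6, -0.46, 0.1, 0, 1], [0.87, -0.69, 0.2, 0, 1]]]'

```text
time: 0.9
eef_pos: [0.3316, -0.4268, 0.2022]
tool_rot: [0.986, 0.164, 0.0, -0.0]
force: [0.6, -0.4, 0.5]
grip_width: 0.0866
grip_force: 0.0
```

>>> move_arm --deltas '[[[0.3, -0.23, 0, 0, 1], [0.6, -0.46, 0.1, 0, 1], [0.87, -0.69, 0.2, 0, 1]]]'

```text
time: 1.27
eef_pos: [0.3916, -0.3334, 0.1822]
tool_rot: [0.986, 0.164, 0.0, -0.0]
force: [0.6, -0.9, -1.3]
grip_width: 0.0871
grip_force: 0.0
```

>>> move_arm --deltas '[[[0.3, -0.23, 0, 0, 1], [0.6, -0.46, 0.1, 0, 1], [0.87, -0.69, 0.2, 0, 1]]]'

```text
time: 1.65
eef_pos: [0.4516, -0.2401, 0.1623]
tool_rot: [0.987, 0.164, 0.0, 0.0]
force: [0.3, -0.1, -0.1]
grip_width: 0.0872
grip_force: 0.0
```

>>> move_arm --deltas '[[[0.3, -0.23, 0, 0.03, 1], [0.6, -0.46, 0, 0.06, 1], [0.78, -0.62, 0, 0.095, 1], [0.85, -0.68, 0, 0.095, 1], [0.85, -0.68, 0, 0.095, 1]]]'

```text
time: 2.28
eef_pos: [0.5094, -0.1496, 0.1624]
tool_rot: [0.998, 0.07, -0.0, -0.0]
force: [-0.1, -0.0, -0.2]
grip_width: 0.087
grip_force: 0.0
```

```bash
cat >> h.py <<'E'
def snap(n,name="wrist"):
    from cell import env
    c=env.capture(name);cv2.imwrite(f"pics/{n}.png",c["color"][:,:,::-1]);np.savez(n+".npz",**c);return c
E
python3 - <<'E'
from h import *
c=snap("w1");V=c["color"].max(2)
[print(*b) for b in blobs(c,V>110,.009,500)]
go(.51,-.149,.16,8)
E
```

```text
[180. 342.] 301 -86 122 29 -81.4
[287. 320.] 348 -205 73 44 -82.0
[259. 292.] 377 -168 403 17 -82.6
[  5. 154.] 494 101 97 11 -4.8
[121. 155.] 506 -14 131 58 8.2
[258. 165.] 513 -148 167 58 7.4
[437. 171.] 520 -324 192 130 -7.5
t 2.33 at [ 0.5091 -0.1503  0.1624] yaw 7.99 -> d [ 0.011 -0.012  0.024] turn -0.0
```

View pics/w1.png

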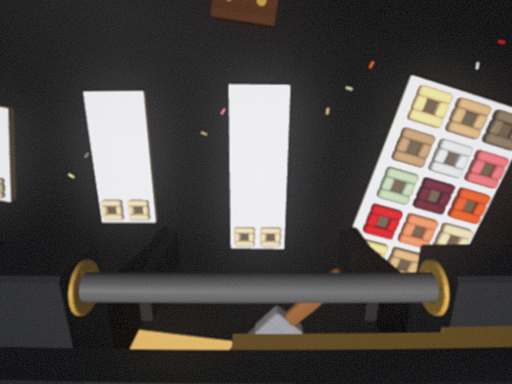

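>>> move_arm --deltas '[[[0.03, -0.02, 0.3, 0.005, 1], [0.03, -0.02, 0.65, 0.005, 1], [0.03, -0.02, 1.0, 0.005, 1]]]'

```text
time: 2.7
eef_pos: [0.5116, -0.1488, 0.0617]
tool_rot: [0.998, 0.064, 0.0, 0.0]
force: [0.9, -0.2, 0.1]
grip_width: 0.087
grip_force: 0.0
```

>>> move_arm --deltas '[[[0, 0, 0.3, 0, 1], [0, 0, 0.5, 0, 1], [0, 0, 0.59, 0, 1], [0, 0, 0.59, 0, 1], [0, 0, 0.59, 0, 0], [0, 0, 0.59, 0, 0], [0, 0, 0.59, 0, 0], [0, 0, 0.59, 0, 0]]]'

```text
time: 3.7
eef_pos: [0.5124, -0.1472, 0.0039]
tool_rot: [0.998, 0.064, 0.0, 0.0]
force: [-0.5, -0.2, 2.1]
grip_width: 0.0552
grip_force: 30.1
```

>>> move_arm --deltas '[[[0, 0, 0, 0, 0], [0, 0, 0, 0, 0]]]'

```text
time: 3.95
eef_pos: [0.5124, -0.1472, 0.0038]
tool_rot: [0.998, 0.064, 0.0, 0.0]
force: [-1.2, 0.2, 3.5]
grip_width: 0.0551
grip_force: 30.0
```

```bash
python3 -c "
from h import *
go(.474,.315,.103,8.4)"
```

```text
t 3.95 at [ 0.5124 -0.1472  0.0038] yaw 7.38 -> d [ 0.213 -4.632 -0.993] turn -0.009
```

>>> move_arm --deltas '[[[0, 0, -0.1, 0, 0], [0, 0, -0.4, 0, 0], [0, 0, -0.7, 0, 0], [0, 0, -1.0, 0, 0]]]'

```text
time: 4.45
eef_pos: [0.5121, -0.1468, 0.1049]
tool_rot: [0.998, 0.064, -0.0, -0.0]
force: [0.5, -0.0, -0.2]
grip_width: 0.0555
grip_force: 30.0
```

>>> move_arm --deltas '[[[0.01, -0.25, 0, 0, 0], [0.03, -0.6, 0, 0, 0], [0.04, -0.93, 0, 0, 0]]]'

```text
time: 4.82
eef_pos: [0.5041, -0.0532, 0.1041]
tool_rot: [0.998, 0.064, 0.0, -0.0]
force: [0.6, 0.2, -0.8]
grip_width: 0.0555
grip_force: 30.0
```

>>> move_arm --deltas '[[[0.01, -0.31, 0, 0, 0], [0.03, -0.62, 0, 0, 0], [0.04, -0.93, 0, 0, 0]]]'

```text
time: 5.2
eef_pos: [0.496, 0.0395, 0.104]
tool_rot: [0.998, 0.064, 0.0, 0.0]
force: [0.6, -0.7, -1.3]
grip_width: 0.0554
grip_force: 30.0
```

>>> move_arm --deltas '[[[0.01, -0.31, 0, 0, 0], [0.03, -0.62, 0, 0, 0], [0.04, -0.93, 0, 0, 0]]]'

```text
time: 5.58
eef_pos: [0.4881, 0.1322, 0.104]
tool_rot: [0.998, 0.064, 0.0, 0.0]
force: [0.6, 0.1, -0.4]
grip_width: 0.0553
grip_force: 30.0
```

>>> move_arm --deltas '[[[0.01, -0.31, 0, 0, 0], [0.03, -0.62, 0, 0, 0], [0.04, -0.93, 0, 0, 0]]]'

```text
time: 5.95
eef_pos: [0.4801, 0.2249, 0.104]
tool_rot: [0.998, 0.064, 0.0, 0.0]
force: [1.2, 0.1, 0.3]
grip_width: 0.0555
grip_force: 30.0
```

>>> move_arm --deltas '[[[0.01, -0.31, 0, 0, 0], [0.03, -0.62, 0, -0.009, 0], [0.04, -0.85, 0, -0.009, 0], [0.04, -0.92, 0, -0.009, 0], [0.04, -0.92, 0, -0.009, 0]]]'

```text
time: 6.58
eef_pos: [0.4724, 0.3154, 0.1036]
tool_rot: [0.997, 0.073, -0.0, 0.0]
force: [0.3, 0.1, 0.1]
grip_width: 0.0559
grip_force: 30.0
```

Run:
```python
from h import *
c=snap("w2");go(.4845,.316,.0245,8.4)
H,S,V=cv2.split(cv2.cvtColor(c["color"],cv2.COLOR_RGB2HSV))
[print("wood",*b) for b in blobs(c,(S>60)&(V>80)&(H<28),.02,100)]
[print("white",*b) for b in blobs(c,(S<40)&(V>150),.11,100)]
[print("plate",*b) for b in blobs(c,(V>90),.008,300)]
```

```text
t 6.62 at [0.4727 0.3147 0.1036] yaw 8.37 -> d [0.119 0.004 0.791] turn -0.0
wood [336. 340.] 350 222 324 24 -81.5
wood [138. 289.] 374 406 55 16 -0.3
wood [379. 288.] 405 202 57 17 18.6
wood [491. 239.] 465 120 23 19 84.8
wood [461. 234.] 466 147 20 20 -0.9
wood [454. 189.] 500 165 89 4 -2.5
wood [  4. 190.] 445 519 126 9 0.0
wood [258.  74.] 563 330 59 14 -81.6
white [258. 318.] 431 310 56 22 -81.5
white [479. 206.] 518 206 58 35 -2.5
white [258. 132.] 523 324 128 66 8.4
white [ 54. 120.] 518 420 117 17 2.8
plate [314. 316.] 373 231 358 95 -81.4
plate [480. 198.] 495 127 97 63 -2.3
plate [  3. 190.] 439 529 131 10 0.0
plate [258. 132.] 504 321 213 110 8.4
plate [ 55. 121.] 495 480 196 30 2.9
```

View pics/w2.png

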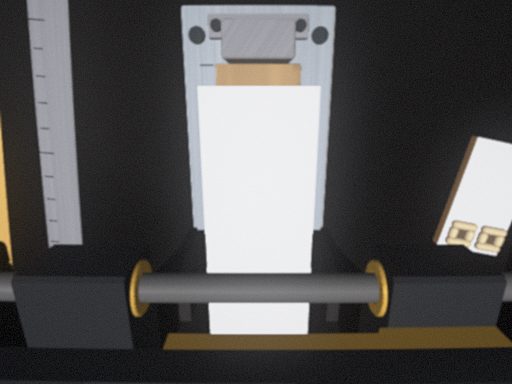

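Run:
```python
from h import *
from cell import env
c=dict(np.load("w2.npz"));H,S,V=cv2.split(cv2.cvtColor(c["color"],cv2.COLOR_RGB2HSV))
print("col258",[(r,V[r,258],S[r,258]) for r in range(12,92,2)])
print("row75",[(k,V[75,k],S[75,k]) for k in list(range(211,223,2))+list(range(296,308,2))])
print("row100",[(k,V[100,k],S[100,k]) for k in list(range(193,206,2))+list(range(312,326,2))])
s=env.read_state();r=R.from_quat(s["tool_rot"]).inv()
f=lambda p,z:r.apply(cast(c,p,z)-s["eef_pos"])[:,:2].round(4).tolist()
print("bed",f([[217,65],[301,65]],.02),"board",f([[198,86],[320,86]],.109),"mid edges",f([[201,120],[317,120]],.109))
```

```text
col258 [(12, np.uint8(189), np.uint8(19)), (14, np.uint8(172), np.uint8(15)), (16, np.uint8(165), np.uint8(14)), (18, np.uint8(163), np.uint8(14)), (20, np.uint8(162), np.uint8(14)), (22, np.uint8(164), np.uint8(14)), (24, np.uint8(167), np.uint8(14)), (26, np.uint8(169), np.uint8(14)), (28, np.uint8(171), np.uint8(15)), (30, np.uint8(170), np.uint8(14)), (32, np.uint8(167), np.uint8(14)), (34, np.uint8(167), np.uint8(14)), (36, np.uint8(167), np.uint8(9)), (38, np.uint8(170), np.uint8(14)), (40, np.uint8(171), np.uint8(15)), (42, np.uint8(173), np.uint8(16)), (44, np.uint8(171), np.uint8(15)), (46, np.uint8(169), np.uint8(14)), (48, np.uint8(167), np.uint8(12)), (50, np.uint8(166), np.uint8(12)), (52, np.uint8(166), np.uint8(12)), (54, np.uint8(166), np.uint8(12)), (56, np.uint8(159), np.uint8(2)), (58, np.uint8(124), np.uint8(10)), (60, np.uint8(79), np.uint8(13)), (62, np.uint8(88), np.uint8(29)), (64, np.uint8(170), np.uint8(84)), (66, np.uint8(195), np.uint8(93)), (68, np.uint8(194), np.uint8(92)), (70, np.uint8(196), np.uint8(88)), (72, np.uint8(194), np.uint8(89)), (74, np.uin
[... 676 characters left out ...]
uint8(201), np.uint8(22)), (306, np.uint8(201), np.uint8(20))]
row100 [(193, np.uint8(205), np.uint8(21)), (195, np.uint8(204), np.uint8(21)), (197, np.uint8(210), np.uint8(16)), (199, np.uint8(240), np.uint8(2)), (201, np.uint8(240), np.uint8(3)), (203, np.uint8(239), np.uint8(2)), (205, np.uint8(240), np.uint8(3)), (312, np.uint8(240), np.uint8(3)), (314, np.uint8(238), np.uint8(3)), (316, np.uint8(241), np.uint8(3)), (318, np.uint8(236), np.uint8(3)), (320, np.uint8(217), np.uint8(15)), (322, np.uint8(202), np.uint8(20)), (324, np.uint8(204), np.uint8(23))]
bed [[0.0976, -0.0305], [0.0977, 0.0284]] board [[0.0823, -0.0288], [0.0824, 0.0266]] mid edges [[0.0671, -0.0281], [0.0672, 0.0261]]
```

>>> move_arm --deltas '[[[0.06, 0, 0.2, 0, 0], [0.115, 0, 0.4, 0, 0], [0.115, 0, 0.6, 0, 0], [0.115, 0, 0.72, 0, 0], [0.115, 0, 0.78, 0, 0], [0.115, 0, 0.79, 0, 0], [0.115, 0, 0.79, 0, 0]]]'

```text
time: 7.5
eef_pos: [0.4841, 0.3177, 0.0251]
tool_rot: [0.997, 0.073, 0.0, -0.0]
force: [0.4, -0.0, 0.1]
grip_width: 0.0557
grip_force: 30.0
```

Run:
```python
from h import *
from cell import env
s=env.read_state();print(s["eef_pos"],s["force"])
c=snap("w3");cv2.imwrite("pics/w3c.png",cv2.resize(c["color"][0:140,150:370,::-1],None,fx=3,fy=3))
```

```text
[0.48412139 0.31767763 0.02511056] [ 0.37005704 -0.03030322  0.12641446]
```

View pics/w3c.png

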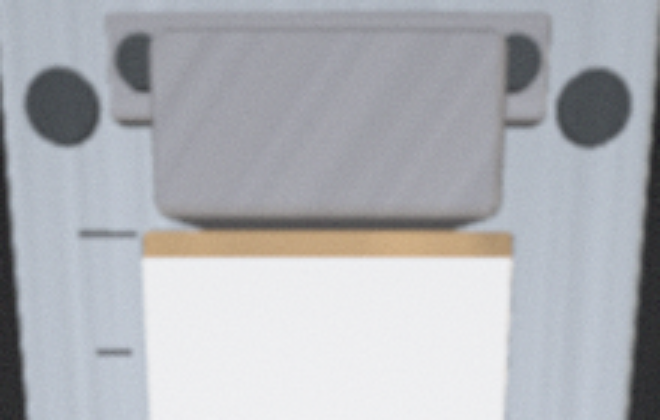

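>>> move_arm --deltas '[[[0, 0, 0.01, 0, 0], [0, 0, 0.01, 0, 0], [0, 0, 0.01, 0, 1], [0, 0, 0.01, 0, 1], [0, 0, 0.01, 0, 1], [0, 0, 0.01, 0, 1], [0, 0, -0.2, 0, 1], [0, 0, -0.6, 0, 1]]]'

```text
time: 8.55
eef_pos: [0.4831, 0.3169, 0.0853]
tool_rot: [0.997, 0.073, -0.001, 0.0]
force: [0.0, -0.7, 1.2]
grip_width: 0.0865
grip_force: 0.0
```

```bash
python3 -c "
from h import *
go(.505,-.014,.13,8.2)"
```

```text
t 8.55 at [0.4831 0.3169 0.0853] yaw 8.42 -> d [-0.269  3.306 -0.445] turn 0.002
```

>>> move_arm --deltas '[[[-0.02, 0.2, -0.2, 0, 1], [-0.05, 0.5, -0.4, 0, 1], [-0.07, 0.85, -0.44, 0, 1]]]'

```text
time: 8.93
eef_pos: [0.4902, 0.2327, 0.1317]
tool_rot: [0.997, 0.074, 0.002, -0.001]
force: [0.5, 0.2, -0.9]
grip_width: 0.087
grip_force: 0.0
```

>>> move_arm --deltas '[[[-0.03, 0.33, 0, 0, 1], [-0.05, 0.66, 0, 0, 1], [-0.08, 1.0, 0, 0, 1]]]'

```text
time: 9.3
eef_pos: [0.4964, 0.1315, 0.1302]
tool_rot: [0.997, 0.074, 0.001, -0.0]
force: [-0.7, -0.8, 0.3]
grip_width: 0.087
grip_force: 0.0
```

>>> move_arm --deltas '[[[-0.03, 0.33, 0, 0, 1], [-0.05, 0.66, 0, 0, 1], [-0.08, 1.0, 0, 0, 1]]]'

```text
time: 9.68
eef_pos: [0.5032, 0.0314, 0.1302]
tool_rot: [0.997, 0.074, 0.001, -0.0]
force: [-0.6, 0.1, -0.2]
grip_width: 0.0868
grip_force: 0.0
```

>>> move_arm --deltas '[[[-0.02, 0.25, 0, 0, 1], [-0.04, 0.42, 0, 0, 1], [-0.04, 0.46, 0, 0, 1], [-0.04, 0.46, 0, 0, 1]]]'

```text
time: 10.18
eef_pos: [0.5057, -0.0133, 0.1289]
tool_rot: [0.997, 0.074, 0.0, -0.0]
force: [-0.0, 0.6, -0.3]
grip_width: 0.0872
grip_force: 0.0
```

Run:
```python
from h import *
c=snap("w4");V=c["color"].max(2)
B=[b for b in blobs(c,V>110,.009,500)]
[print(*b) for b in B]
b=min(B,key=lambda b:abs(b[3]-131));go(b[1]/1000,b[2]/1000,.0035,b[5])
```

```text
[260. 292.] 397 -29 359 14 -81.5
[102. 171.] 493 126 101 58 -2.7
[259. 179.] 506 -13 131 58 8.1
t 10.22 at [ 0.5056 -0.0129  0.1288] yaw 8.48 -> d [0.003 0.002 1.253] turn 0.003
```

>>> move_arm --deltas '[[[0, 0, 0.3, 0.003, 1], [0, 0, 0.65, 0.003, 1], [0, 0, 0.9, 0.003, 1]]]'

```text
time: 10.6
eef_pos: [0.505, -0.0127, 0.0373]
tool_rot: [0.997, 0.071, -0.0, -0.0]
force: [-0.1, 0.3, 0.9]
grip_width: 0.0871
grip_force: 0.0
```

>>> move_arm --deltas '[[[0, 0, 0.2, 0, 1], [0, 0, 0.35, 0, 1], [0, 0, 0.35, 0, 1], [0, 0, 0.35, 0, 0], [0, 0, 0.35, 0, 0], [0, 0, 0.35, 0, 0], [0, 0, 0.35, 0, 0], [0, 0, 0.35, 0, 0]]]'

```text
time: 11.6
eef_pos: [0.5058, -0.0141, 0.0039]
tool_rot: [0.998, 0.07, 0.0, 0.0]
force: [-1.7, -1.0, 3.4]
grip_width: 0.0555
grip_force: 30.0
```

```bash
python3 -c "
from h import *
from cell import env
s=env.read_state();print(s['grip_width'],s['grip_force'])
a=np.radians(8.4);P=np.array([.5705,.3301])-.082*np.array([np.cos(a),np.sin(a)]);print(P)
go(*P,.113,8.4)"
```

```text
0.055477064554002795 30.000526383519173
[0.48937967 0.31812119]
t 11.6 at [ 0.5058 -0.0141  0.0039] yaw 8.06 -> d [ 0.304 -3.312 -1.092] turn -0.003
```

>>> move_arm --deltas '[[[0, 0, -0.1, 0, 0], [0, 0, -0.4, 0, 0], [0, 0, -0.7, 0, 0], [0, 0, -1.0, 0, 0]]]'

```text
time: 12.1
eef_pos: [0.5054, -0.0139, 0.105]
tool_rot: [0.998, 0.07, 0.0, -0.0]
force: [-0.0, 0.4, -1.5]
grip_width: 0.0552
grip_force: 30.0
```

>>> move_arm --deltas '[[[0.02, -0.2, -0.05, 0, 0], [0.05, -0.5, -0.1, 0, 0], [0.07, -0.81, -0.1, 0, 0]]]'

```text
time: 12.48
eef_pos: [0.5013, 0.0679, 0.1146]
tool_rot: [0.998, 0.07, 0.001, 0.0]
force: [-0.4, 0.4, -0.4]
grip_width: 0.0553
grip_force: 30.0
```

>>> move_arm --deltas '[[[0.03, -0.33, 0, 0, 0], [0.05, -0.66, 0, 0, 0], [0.08, -1.0, 0, 0, 0]]]'

```text
time: 12.85
eef_pos: [0.4948, 0.1683, 0.1142]
tool_rot: [0.998, 0.07, 0.0, 0.0]
force: [0.0, 0.2, 1.2]
grip_width: 0.0555
grip_force: 30.0
```

>>> move_arm --deltas '[[[0.03, -0.33, 0, 0, 0], [0.05, -0.66, 0, 0, 0], [0.08, -1.0, 0, 0, 0]]]'

```text
time: 13.22
eef_pos: [0.4887, 0.2683, 0.1141]
tool_rot: [0.998, 0.07, 0.0, 0.0]
force: [1.0, -0.4, -1.0]
grip_width: 0.0553
grip_force: 30.0
```

>>> move_arm --deltas '[[[0.03, -0.25, 0, -0.003, 0], [0.07, -0.46, 0, -0.003, 0], [0.07, -0.5, 0, -0.003, 0], [0.07, -0.5, 0, -0.003, 0], [0.07, -0.5, 0, -0.003, 0]]]'

```text
time: 13.85
eef_pos: [0.4891, 0.3166, 0.1136]
tool_rot: [0.997, 0.073, 0.0, 0.0]
force: [-0.5, -0.3, -0.6]
grip_width: 0.0553
grip_force: 30.0
```

```bash
cat >> h.py <<'E'
def rel(c,p,z):
    from cell import env
    s=env.read_state();return R.from_quat(s["tool_rot"]).inv().apply(cast(c,p,z)-s["eef_pos"])[:,:2].round(4).tolist()
E
python3 - <<'E'
from h import *
c=snap("w5");go(.489,.318,.113,8.4)
cv2.imwrite("pics/w5c.png",cv2.resize(c["color"][0:200,130:390,::-1],None,fx=2.5,fy=2.5))
E
```

```text
t 13.9 at [0.4892 0.3167 0.1136] yaw 8.33 -> d [ 0.    -0.013  0.006] turn -0.001
```

View pics/w5c.png

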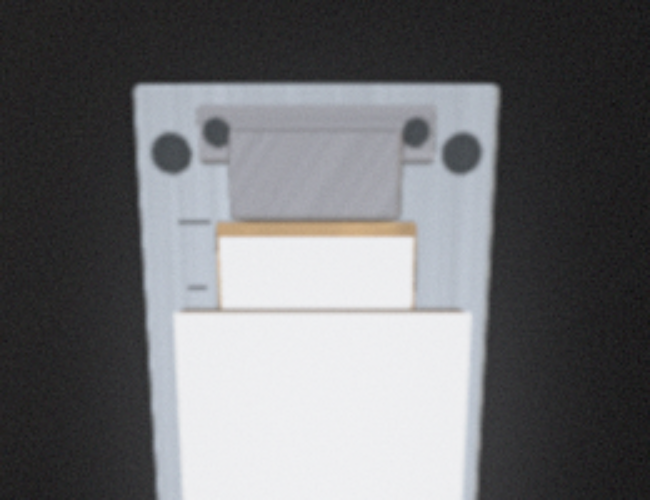

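Run:
```python
from h import *
c=dict(np.load("w5.npz"))
q=lambda *p:[[130+a/2.5,b/2.5] for a,b in p]
print("low",rel(c,q((219,237),(413,237)),.029),"bed",rel(c,q((217,223),(416,223)),.02),"held",rel(c,q((174,314),(471,314)),.1188))
```

```text
low [[0.0776, -0.0299], [0.0776, 0.026]] bed [[0.0815, -0.0315], [0.0815, 0.0277]] held [[0.0647, -0.0281], [0.0647, 0.0277]]
```

>>> move_arm --deltas '[[[0.06, -0.018, 0.2, 0, 0], [0.12, -0.018, 0.4, 0, 0], [0.122, -0.018, 0.6, 0, 0], [0.122, -0.018, 0.72, 0, 0], [0.122, -0.018, 0.78, 0, 0], [0.122, -0.018, 0.8, 0, 0], [0.122, -0.018, 0.8, 0, 0]]]'

```text
time: 14.78
eef_pos: [0.5009, 0.3217, 0.034]
tool_rot: [0.997, 0.073, 0.0, -0.0]
force: [-0.2, -0.4, -0.5]
grip_width: 0.0556
grip_force: 30.0
```

>>> move_arm --deltas '[[[0, 0, 0, 0, 1], [0, 0, 0, 0, 1], [0, 0, 0, 0, 1], [0, 0, 0, 0, 1], [0, 0, -0.2, 0, 1], [0, 0, -0.5, 0, 1], [0, 0, -0.8, 0, 1]]]'

```text
time: 15.65
eef_pos: [0.5007, 0.3218, 0.1159]
tool_rot: [0.997, 0.073, 0.0, -0.0]
force: [0.4, -0.3, 0.5]
grip_width: 0.087
grip_force: 0.0
```

```bash
python3 -c "
from h import *
go(.494,.1265,.13,-2.6)"
```

```text
t 15.65 at [0.5007 0.3218 0.1159] yaw 8.42 -> d [-0.352  1.922 -0.143] turn 0.096
```

>>> move_arm --deltas '[[[-0.04, 0.22, -0.1, 0, 1], [-0.1, 0.55, -0.14, 0, 1], [-0.18, 0.96, -0.14, 0, 1]]]'

```text
time: 16.02
eef_pos: [0.4971, 0.224, 0.1295]
tool_rot: [0.997, 0.074, 0.001, -0.001]
force: [0.9, 0.8, -0.4]
grip_width: 0.0871
grip_force: 0.0
```

>>> move_arm --deltas '[[[-0.06, 0.32, 0, 0.03, 1], [-0.12, 0.65, 0, 0.06, 1], [-0.16, 0.9, 0, 0.096, 1], [-0.17, 0.96, 0, 0.096, 1], [-0.17, 0.96, 0, 0.096, 1]]]'

```text
time: 16.65
eef_pos: [0.4942, 0.1271, 0.1279]
tool_rot: [1.0, -0.022, 0.0, -0.0]
force: [0.7, 0.7, 0.6]
grip_width: 0.0868
grip_force: 0.0
```

Run:
```python
from h import *
c=snap("w6");V=c["color"].max(2)
B=[b for b in blobs(c,V>110,.009,500)]
[print(*b) for b in B]
b=min(B,key=lambda b:abs(b[3]-97));go(b[1]/1000,b[2]/1000,.0035,b[5])
```

```text
[206. 325.] 346 192 70 57 89.1
[258. 293.] 383 132 358 14 87.1
[260. 182.] 493 126 101 58 -2.6
[ 57. 167.] 508 321 205 118 10.0
t 16.7 at [0.4941 0.1277 0.1279] yaw -2.48 -> d [-0.011  0.018  1.244] turn 0.001
```

>>> move_arm --deltas '[[[0.01, 0.02, 0.3, 0, 1], [0.015, 0.018, 0.65, 0, 1], [0.015, 0.018, 0.9, 0, 1]]]'

```text
time: 17.08
eef_pos: [0.4949, 0.1262, 0.0362]
tool_rot: [1.0, -0.021, -0.001, -0.0]
force: [0.6, 0.2, 0.9]
grip_width: 0.0875
grip_force: 0.0
```

>>> move_arm --deltas '[[[0, 0, 0.2, 0, 1], [0, 0, 0.34, 0, 1], [0, 0, 0.34, 0, 1], [0, 0, 0.34, 0, 0], [0, 0, 0.34, 0, 0], [0, 0, 0.34, 0, 0], [0, 0, 0.34, 0, 0], [0, 0, 0.34, 0, 0]]]'

```text
time: 18.08
eef_pos: [0.4957, 0.1245, 0.0039]
tool_rot: [1.0, -0.023, 0.0, 0.0]
force: [-0.7, -0.5, 3.3]
grip_width: 0.0554
grip_force: 30.0
```

```bash
python3 -c "
from h import *
from cell import env
s=env.read_state();print(s['grip_width'],s['grip_force'])
a=np.radians(8.4);P=np.array([.5705,.3301])-.070*np.array([np.cos(a),np.sin(a)]);print(P)
go(*P,.123,8.4)"
```

```text
0.055404754321995923 30.00069100409746
[0.50125094 0.31987419]
t 18.07 at [0.4957 0.1245 0.0039] yaw -2.6 -> d [-0.033 -1.954 -1.191] turn -0.096
```

>>> move_arm --deltas '[[[0, 0, -0.1, 0, 0], [0, 0, -0.4, 0, 0], [0, 0, -0.7, 0, 0], [0, 0, -1.0, 0, 0]]]'

```text
time: 18.58
eef_pos: [0.4954, 0.1246, 0.1051]
tool_rot: [1.0, -0.022, 0.0, -0.0]
force: [0.7, 0.2, -0.3]
grip_width: 0.0555
grip_force: 30.0
```

>>> move_arm --deltas '[[[0, -0.2, -0.1, 0, 0], [-0.01, -0.5, -0.2, 0, 0], [-0.02, -0.95, -0.2, 0, 0]]]'

```text
time: 18.95
eef_pos: [0.4987, 0.2194, 0.1251]
tool_rot: [1.0, -0.024, 0.001, 0.0]
force: [1.0, 0.8, -0.7]
grip_width: 0.0556
grip_force: 30.0
```

>>> move_arm --deltas '[[[0, -0.33, 0, -0.03, 0], [-0.01, -0.66, 0, -0.06, 0], [-0.01, -0.9, 0, -0.096, 0], [-0.01, -1.0, 0, -0.096, 0], [-0.01, -1.0, 0, -0.096, 0], [-0.01, -1.0, 0, -0.096, 0]]]'

```text
time: 19.7
eef_pos: [0.5017, 0.3181, 0.1235]
tool_rot: [0.997, 0.072, -0.0, 0.0]
force: [0.3, -0.3, -1.5]
grip_width: 0.0557
grip_force: 30.0
```

Run:
```python
from h import *
c=snap("w7");go(.5012,.3199,.123,8.4)
cv2.imwrite("pics/w7c.png",cv2.resize(c["color"][0:200,130:390,::-1],None,fx=2.5,fy=2.5))
```

```text
t 19.75 at [0.5017 0.3181 0.1235] yaw 8.3 -> d [-0.003 -0.019  0.005] turn -0.001
```

View pics/w7c.png

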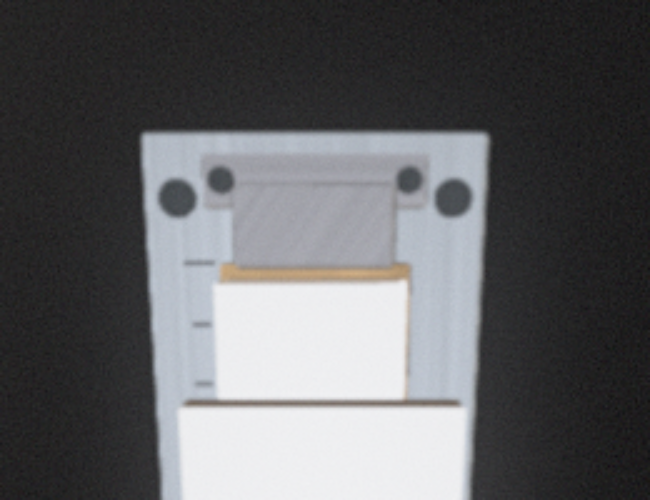

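Run:
```python
from h import *
c=dict(np.load("w7.npz"))
q=lambda *p:[[130+a/2.5,b/2.5] for a,b in p]
print("mid",rel(c,q((214,284),(408,281)),.038),"bed",rel(c,q((220,266),(410,266)),.02),"held",rel(c,q((179,407),(467,406)),.1286))
```

```text
mid [[0.0643, -0.032], [0.0652, 0.025]] bed [[0.0686, -0.0322], [0.0687, 0.0273]] held [[0.0469, -0.0281], [0.0471, 0.0278]]
```

>>> move_arm --deltas '[[[0.06, -0.022, 0.2, 0, 0], [0.13, -0.022, 0.4, 0, 0], [0.17, -0.022, 0.6, 0, 0], [0.17, -0.022, 0.72, 0, 0], [0.17, -0.022, 0.78, 0, 0], [0.17, -0.022, 0.805, 0, 0], [0.17, -0.022, 0.805, 0, 0]]]'

```text
time: 20.62
eef_pos: [0.518, 0.3244, 0.0435]
tool_rot: [0.997, 0.073, 0.0, -0.0]
force: [0.2, 0.2, -0.3]
grip_width: 0.0551
grip_force: 30.0
```

>>> move_arm --deltas '[[[0, 0, 0, 0, 1], [0, 0, 0, 0, 1], [0, 0, 0, 0, 1], [0, 0, 0, 0, 1], [0, 0, -0.2, 0, 1], [0, 0, -0.5, 0, 1], [0, 0, -0.8, 0, 1], [0, 0, -0.8, 0, 1]]]'

```text
time: 21.62
eef_pos: [0.5193, 0.3255, 0.1271]
tool_rot: [0.997, 0.073, 0.003, -0.001]
force: [-0.7, -0.3, -0.4]
grip_width: 0.0869
grip_force: 0.0
```

Run:
```python
from h import *
c=snap("w8");go(.645,-.117,.14,0)
cv2.imwrite("pics/w8c.png",cv2.resize(c["color"][0:290,130:390,::-1],None,fx=2,fy=2))
```

```text
t 21.68 at [0.5186 0.3248 0.1253] yaw 8.41 -> d [ 0.604  4.555 -0.15 ] turn 0.073
```

View pics/w8c.png

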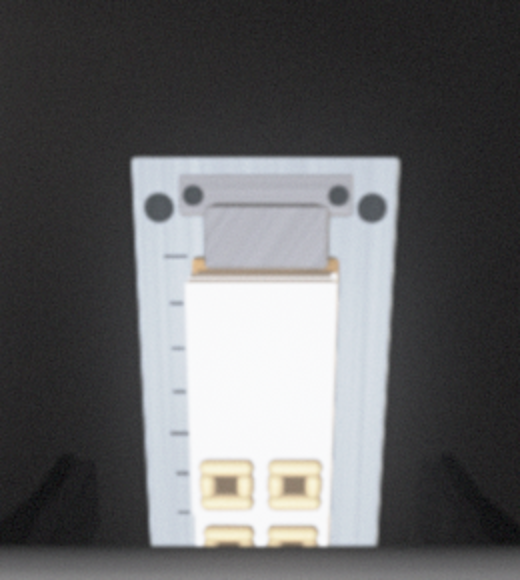

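>>> move_arm --deltas '[[[0.03, 0.2, -0.05, 0, 1], [0.07, 0.5, -0.1, 0, 1], [0.11, 0.85, -0.15, 0, 1]]]'

```text
time: 22.05
eef_pos: [0.5407, 0.2411, 0.1377]
tool_rot: [0.997, 0.074, -0.001, -0.0]
force: [1.2, -0.6, 0.5]
grip_width: 0.0865
grip_force: 0.0
```

>>> move_arm --deltas '[[[0.04, 0.33, 0, 0, 1], [0.08, 0.66, 0, 0, 1], [0.12, 0.95, 0, 0, 1]]]'

```text
time: 22.42
eef_pos: [0.5667, 0.1479, 0.1376]
tool_rot: [0.997, 0.073, -0.001, 0.0]
force: [-0.3, -1.0, -0.1]
grip_width: 0.0868
grip_force: 0.0
```

>>> move_arm --deltas '[[[0.04, 0.33, 0, 0, 1], [0.08, 0.66, 0, 0, 1], [0.12, 0.95, 0, 0, 1]]]'

```text
time: 22.8
eef_pos: [0.5924, 0.0557, 0.1376]
tool_rot: [0.997, 0.073, -0.001, 0.0]
force: [-0.1, 0.3, -0.4]
grip_width: 0.0869
grip_force: 0.0
```

>>> move_arm --deltas '[[[0.04, 0.33, 0, 0, 1], [0.08, 0.66, 0, 0, 1], [0.12, 0.95, 0, 0, 1]]]'

```text
time: 23.18
eef_pos: [0.6181, -0.0364, 0.1375]
tool_rot: [0.997, 0.073, -0.001, -0.0]
force: [0.8, -0.4, 0.3]
grip_width: 0.087
grip_force: 0.0
```

>>> move_arm --deltas '[[[0.04, 0.33, 0, 0.03, 1], [0.08, 0.6, 0, 0.06, 1], [0.14, 0.8, 0, 0.073, 1], [0.14, 0.85, 0, 0.073, 1], [0.14, 0.85, 0, 0.073, 1], [0.14, 0.85, 0, 0.073, 1]]]'

```text
time: 23.92
eef_pos: [0.6447, -0.1155, 0.1382]
tool_rot: [1.0, 0.001, -0.0, -0.0]
force: [0.2, 0.3, -0.7]
grip_width: 0.0868
grip_force: 0.0
```

Run:
```python
from h import *
c=snap("w9");H,S,V=cv2.split(cv2.cvtColor(c["color"],cv2.COLOR_RGB2HSV))
m=((S>90)&(V>50)&((H<25)|(H>170))).astype(np.uint8);m=cv2.morphologyEx(m,cv2.MORPH_OPEN,np.ones((5,5)))
[print(*b) for b in blobs(c,m,.012,300)]
go(.66,-.116,.0035,0)
```

```text
[373. 340.] 472 -240 308 29 -89.6
[436. 288.] 534 -296 71 28 15.8
[ 80. 287.] 533 66 72 28 -16.4
[259. 162.] 663 -116 57 37 -89.8
[381.  24.] 771 -207 233 48 -89.2
t 23.98 at [ 0.6447 -0.1157  0.1382] yaw 0.15 -> d [0.153 0.005 1.347] turn 0.001
```

View pics/w9.png

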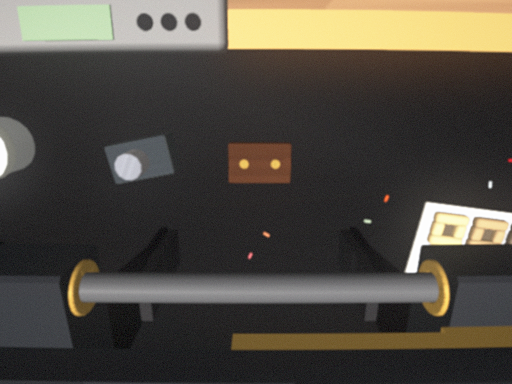

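>>> move_arm --deltas '[[[0.08, 0, 0.3, 0, 1], [0.18, 0, 0.65, 0, 1], [0.18, 0, 0.98, 0, 1]]]'

```text
time: 24.35
eef_pos: [0.6632, -0.1159, 0.0392]
tool_rot: [1.0, 0.001, 0.0, -0.0]
force: [-0.1, 0.1, -0.9]
grip_width: 0.087
grip_force: 0.0
```

>>> move_arm --deltas '[[[0, 0, 0.2, 0, 1], [0, 0, 0.36, 0, 1], [0, 0, 0.36, 0, 1], [0, 0, 0.36, 0, 0], [0, 0, 0.36, 0, 0], [0, 0, 0.36, 0, 0], [0, 0, 0.36, 0, 0], [0, 0, 0.36, 0, 0]]]'

```text
time: 25.35
eef_pos: [0.6629, -0.1171, 0.0044]
tool_rot: [1.0, 0.0, 0.0, 0.0]
force: [-0.5, -0.1, 2.7]
grip_width: 0.0552
grip_force: 30.0
```

```bash
python3 -c "
from h import *
from cell import env
s=env.read_state();print(s['grip_width'],s['grip_force'])
a=np.radians(8.4);P=np.array([.5705,.3301])-.055*np.array([np.cos(a),np.sin(a)]);print(P)
go(*P,.133,8.4)"
```

```text
0.0551797089555061 30.000560581684113
[0.51609002 0.32206543]
t 25.35 at [ 0.6629 -0.1171  0.0044] yaw 0.04 -> d [-1.464 -4.393 -1.287] turn -0.073
```

>>> move_arm --deltas '[[[0, 0, -0.1, 0, 0], [0, 0, -0.4, 0, 0], [0, 0, -0.7, 0, 0], [0, 0, -1.0, 0, 0]]]'

```text
time: 25.85
eef_pos: [0.6627, -0.117, 0.1057]
tool_rot: [1.0, 0.0, 0.0, -0.0]
force: [0.3, -0.2, 0.2]
grip_width: 0.0555
grip_force: 30.0
```

>>> move_arm --deltas '[[[-0.06, -0.2, -0.1, 0, 0], [-0.18, -0.5, -0.2, 0, 0], [-0.29, -0.84, -0.29, 0, 0]]]'

```text
time: 26.22
eef_pos: [0.6323, -0.0308, 0.1326]
tool_rot: [1.0, 0.001, -0.001, -0.0]
force: [0.9, 1.1, -1.1]
grip_width: 0.0556
grip_force: 30.0
```

>>> move_arm --deltas '[[[-0.1, -0.3, 0, 0, 0], [-0.2, -0.6, 0, 0, 0], [-0.3, -0.9, 0, 0, 0]]]'

```text
time: 26.6
eef_pos: [0.6019, 0.0595, 0.1324]
tool_rot: [1.0, 0.001, -0.001, -0.0]
force: [-0.1, -0.1, 0.1]
grip_width: 0.0557
grip_force: 30.0
```

>>> move_arm --deltas '[[[-0.1, -0.3, 0, 0, 0], [-0.2, -0.6, 0, 0, 0], [-0.3, -0.9, 0, 0, 0]]]'

```text
time: 26.98
eef_pos: [0.5716, 0.1492, 0.1324]
tool_rot: [1.0, 0.001, -0.001, -0.0]
force: [-0.2, 0.1, -0.7]
grip_width: 0.0557
grip_force: 30.0
```

>>> move_arm --deltas '[[[-0.1, -0.3, 0, 0, 0], [-0.2, -0.6, 0, 0, 0], [-0.3, -0.9, 0, 0, 0]]]'

```text
time: 27.35
eef_pos: [0.5413, 0.2389, 0.1324]
tool_rot: [1.0, 0.001, -0.001, 0.0]
force: [0.0, 0.5, -0.2]
grip_width: 0.0558
grip_force: 30.0
```

>>> move_arm --deltas '[[[-0.1, -0.3, 0, -0.03, 0], [-0.2, -0.6, 0, -0.06, 0], [-0.27, -0.8, 0, -0.073, 0], [-0.27, -0.85, 0, -0.073, 0], [-0.27, -0.85, 0, -0.073, 0], [-0.27, -0.85, 0, -0.073, 0]]]'

```text
time: 28.1
eef_pos: [0.5171, 0.3205, 0.1329]
tool_rot: [0.997, 0.072, 0.0, 0.0]
force: [0.8, -0.9, -0.3]
grip_width: 0.0558
grip_force: 30.0
```

Run:
```python
from h import *
c=snap("w10");go(.5161,.3221,.133,8.4)
cv2.imwrite("pics/w10c.png",cv2.resize(c["color"][40:240,130:390,::-1],None,fx=2.5,fy=2.5))
```

```text
t 28.15 at [0.5171 0.3205 0.1329] yaw 8.28 -> d [-0.007 -0.017 -0.001] turn -0.001
```

View pics/w10c.png

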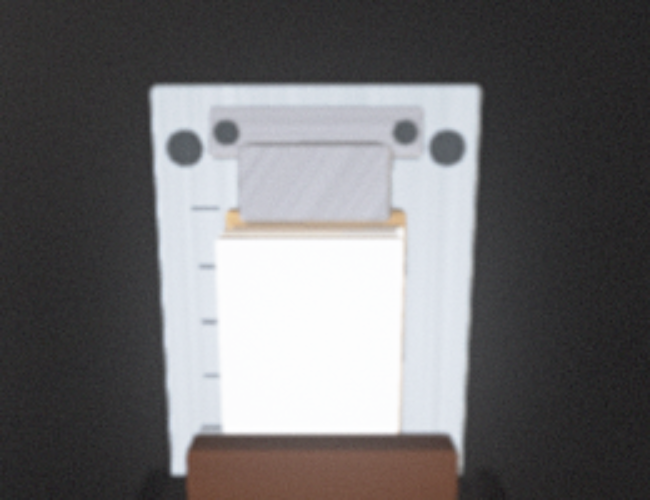

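Run:
```python
from h import *
c=dict(np.load("w10.npz"))
q=lambda *p:[[130+a/2.5,40+b/2.5] for a,b in p]
print("short",rel(c,q((216,237),(404,236)),.047),"bed",rel(c,q((226,211),(406,211)),.02),"stop top",rel(c,q((238,219),(391,219)),.056),"held",rel(c,q((187,450),(457,450)),.1405))
```

```text
short [[0.0488, -0.0319], [0.0491, 0.0244]] bed [[0.0538, -0.0317], [0.0539, 0.0275]] stop top [[0.0551, -0.0243], [0.0551, 0.0196]] held [[0.0181, -0.0274], [0.0181, 0.027]]
```

>>> move_arm --deltas '[[[0.1, -0.025, 0.2, 0, 0], [0.25, -0.025, 0.4, 0, 0], [0.31, -0.025, 0.6, 0, 0], [0.31, -0.025, 0.72, 0, 0], [0.31, -0.025, 0.78, 0, 0], [0.31, -0.025, 0.805, 0, 0], [0.31, -0.025, 0.805, 0, 0]]]'

```text
time: 29.02
eef_pos: [0.5467, 0.3291, 0.0531]
tool_rot: [0.997, 0.073, 0.0, -0.0]
force: [0.4, -0.0, 0.6]
grip_width: 0.0558
grip_force: 30.0
```

>>> move_arm --deltas '[[[0, 0, 0, 0, 1], [0, 0, 0, 0, 1], [0, 0, 0, 0, 1], [0, 0, 0, 0, 1], [-0.1, 0, -0.2, 0, 1], [-0.3, 0, -0.5, 0, 1], [-0.4, 0, -0.8, 0, 1], [-0.4, 0, -0.8, 0, 1]]]'

```text
time: 30.02
eef_pos: [0.5072, 0.3245, 0.1367]
tool_rot: [0.997, 0.074, 0.003, -0.001]
force: [-0.0, 0.1, -0.4]
grip_width: 0.0868
grip_force: 0.0
```

Run:
```python
from h import *
c=snap("w11");go(.645,-.013,.15,8)
H,S,V=cv2.split(cv2.cvtColor(c["color"],cv2.COLOR_RGB2HSV))
m=((S>90)&(V>40)&(V<160)&((H<25)|(H>170))).astype(np.uint8);m=cv2.morphologyEx(m,cv2.MORPH_OPEN,np.ones((5,5)))
[print(*b) for b in blobs(c,m,.059,300)]
cv2.imwrite("pics/w11c.png",cv2.resize(c["color"][40:280,130:390,::-1],None,fx=2,fy=2))
```

```text
t 30.07 at [0.5072 0.3237 0.1349] yaw 8.44 -> d [ 0.869  3.532 -0.151] turn 0.004
[373. 340.] 394 204 255 24 -81.1
[  3. 200.] 477 522 77 7 -4.6
[260. 147.] 548 330 53 33 -81.5
```

View pics/w11c.png

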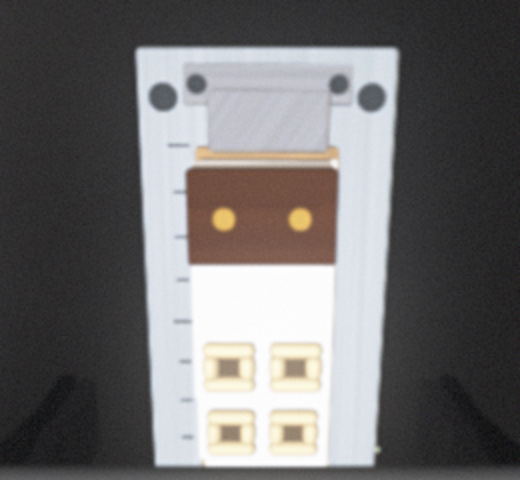

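>>> move_arm --deltas '[[[0.06, 0.22, -0.1, 0, 1], [0.14, 0.55, -0.15, 0, 1], [0.21, 0.87, -0.15, 0, 1]]]'

```text
time: 30.45
eef_pos: [0.5408, 0.239, 0.1475]
tool_rot: [0.997, 0.073, -0.0, 0.0]
force: [0.9, -0.5, -0.1]
grip_width: 0.0868
grip_force: 0.0
```

>>> move_arm --deltas '[[[0.08, 0.33, 0, 0, 1], [0.16, 0.66, 0, 0, 1], [0.23, 0.95, 0, 0, 1]]]'

```text
time: 30.82
eef_pos: [0.5773, 0.1478, 0.147]
tool_rot: [0.997, 0.073, -0.001, 0.0]
force: [0.2, 0.9, 0.2]
grip_width: 0.087
grip_force: 0.0
```

>>> move_arm --deltas '[[[0.08, 0.33, 0, 0, 1], [0.16, 0.66, 0, 0, 1], [0.23, 0.95, 0, 0, 1]]]'

```text
time: 31.2
eef_pos: [0.6139, 0.0572, 0.147]
tool_rot: [0.997, 0.073, -0.001, 0.0]
force: [0.8, -0.1, -0.1]
grip_width: 0.087
grip_force: 0.0
```

>>> move_arm --deltas '[[[0.08, 0.33, 0, 0, 1], [0.16, 0.66, 0, 0, 1], [0.2, 0.76, 0, 0, 1], [0.2, 0.76, 0, 0, 1], [0.2, 0.76, 0, 0, 1]]]'

```text
time: 31.82
eef_pos: [0.6443, -0.0115, 0.1475]
tool_rot: [0.997, 0.074, -0.0, -0.0]
force: [-0.1, -0.1, -0.5]
grip_width: 0.0871
grip_force: 0.0
```

Run:
```python
from h import *
c=snap("w12");V=c["color"].max(2)
for t in(90,130,150,170):
  print(t);[print(*b) for b in blobs(c,V>t,.052,150) if b[3]<45]
go(.665,-.013,.033,8)
cv2.imwrite("pics/w12c.png",cv2.resize(c["color"][80:240,170:350,::-1],None,fx=3.5,fy=3.5))
```

```text
90
130
[265. 164.] 669 -13 22 21 -81.4
150
[266. 164.] 669 -13 20 20 8.6
170
[266. 164.] 669 -13 20 20 52.7
t 31.88 at [ 0.6444 -0.0115  0.1476] yaw 8.54 -> d [0.202 0.046 1.146] turn 0.005
```

View pics/w12c.png

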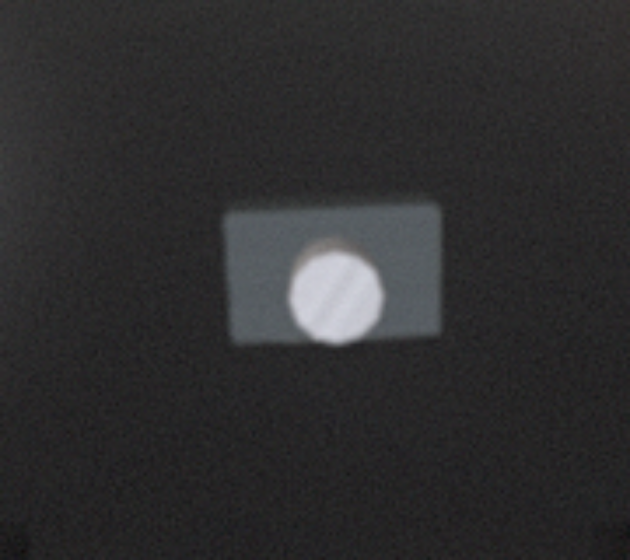

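>>> move_arm --deltas '[[[0.1, 0.05, 0.2, -0.012, 1], [0.24, 0.05, 0.4, -0.012, 1], [0.24, 0.05, 0.7, -0.012, 1], [0.24, 0.05, 0.8, -0.012, 1]]]'

```text
time: 32.38
eef_pos: [0.6679, -0.0147, 0.0641]
tool_rot: [0.996, 0.086, -0.002, -0.0]
force: [0.1, -0.3, 0.2]
grip_width: 0.087
grip_force: 0.0
```

>>> move_arm --deltas '[[[0, 0, 0.2, 0, 1], [0, 0, 0.34, 0, 1], [0, 0, 0.34, 0, 1], [0, 0, 0.34, 0, 0], [0, 0, 0.34, 0, 0], [0, 0, 0.34, 0, 0], [0, 0, 0.34, 0, 0], [0, 0, 0.34, 0, 0]]]'

```text
time: 33.38
eef_pos: [0.6693, -0.0149, 0.0337]
tool_rot: [0.996, 0.085, 0.0, -0.0]
force: [0.8, 0.2, 0.2]
grip_width: 0.0452
grip_force: 0.0
```

>>> move_arm --deltas '[[[0, 0, 0, 0, 0], [0, 0, 0, 0, 0], [0, 0, 0, 0, 0], [0, 0, -0.05, 0, 0], [0, 0, -0.1, 0, 0], [0, 0, -0.1, 0, 0]]]'

```text
time: 34.12
eef_pos: [0.6695, -0.015, 0.044]
tool_rot: [0.996, 0.085, 0.0, 0.0]
force: [-0.4, 0.2, -3.3]
grip_width: 0.0213
grip_force: 30.0
```

```bash
python3 -c "
from h import *
from cell import env
s=env.read_state();print(s['grip_width'],s['grip_force'],s['force'])
a=np.radians(8.4);P=np.array([.548,.329])-.0*np.array([np.cos(a),np.sin(a)]);print(P)
go(*P,.15,8.4)"
```

```text
0.021330562812843495 29.999157786369324 [-0.43611278  0.17631226 -3.27243593]
[0.548 0.329]
t 34.12 at [ 0.6695 -0.015   0.044 ] yaw 9.78 -> d [-0.613 -3.596 -1.061] turn 0.012
```

>>> move_arm --deltas '[[[0, 0, -0.2, 0, 0], [0, 0, -0.5, 0, 0], [0, 0, -0.8, 0, 0], [0, 0, -1.0, 0, 0]]]'

```text
time: 34.62
eef_pos: [0.67, -0.0148, 0.1464]
tool_rot: [0.996, 0.085, 0.001, 0.0]
force: [-0.0, -0.4, -4.8]
grip_width: 0.0215
grip_force: 30.0
```

>>> move_arm --deltas '[[[-0.02, -0.15, 0, 0, 0], [-0.06, -0.37, 0, 0, 0], [-0.11, -0.62, 0, 0, 0], [-0.15, -0.88, 0, 0, 0]]]'

```text
time: 35.12
eef_pos: [0.6375, 0.072, 0.142]
tool_rot: [0.996, 0.086, -0.001, -0.0]
force: [0.3, 0.2, -4.5]
grip_width: 0.0209
grip_force: 30.0
```

>>> move_arm --deltas '[[[-0.04, -0.25, 0, 0, 0], [-0.08, -0.5, 0, 0, 0], [-0.12, -0.75, 0, 0, 0], [-0.16, -0.95, 0, 0, 0]]]'

```text
time: 35.62
eef_pos: [0.6055, 0.1629, 0.1423]
tool_rot: [0.996, 0.087, -0.001, -0.0]
force: [-0.3, -0.1, -5.0]
grip_width: 0.021
grip_force: 30.0
```

>>> move_arm --deltas '[[[-0.04, -0.25, 0, 0, 0], [-0.08, -0.5, 0, 0, 0], [-0.12, -0.75, 0, 0, 0], [-0.16, -0.95, 0, 0, 0]]]'

```text
time: 36.12
eef_pos: [0.5742, 0.2528, 0.1429]
tool_rot: [0.996, 0.086, -0.001, -0.0]
force: [0.1, 0.2, -4.4]
grip_width: 0.0211
grip_force: 30.0
```

>>> move_arm --deltas '[[[-0.04, -0.25, 0, 0.006, 0], [-0.08, -0.5, 0, 0.012, 0], [-0.12, -0.7, 0, 0.012, 0], [-0.14, -0.81, 0, 0.012, 0], [-0.14, -0.81, 0, 0.012, 0], [-0.14, -0.81, 0, 0.012, 0]]]'

```text
time: 36.88
eef_pos: [0.5488, 0.3273, 0.1434]
tool_rot: [0.997, 0.073, 0.0, 0.0]
force: [-0.1, 0.4, -3.7]
grip_width: 0.021
grip_force: 30.0
```

Run:
```python
from h import *
c=snap("w13");go(.548,.329,.0935,8.4)
cv2.imwrite("pics/w13c.png",cv2.resize(c["color"][40:280,130:390,::-1],None,fx=2,fy=2))
```

```text
t 36.92 at [0.5489 0.3272 0.1435] yaw 8.31 -> d [-0.006 -0.02   0.5  ] turn -0.001
```

View pics/w13c.png

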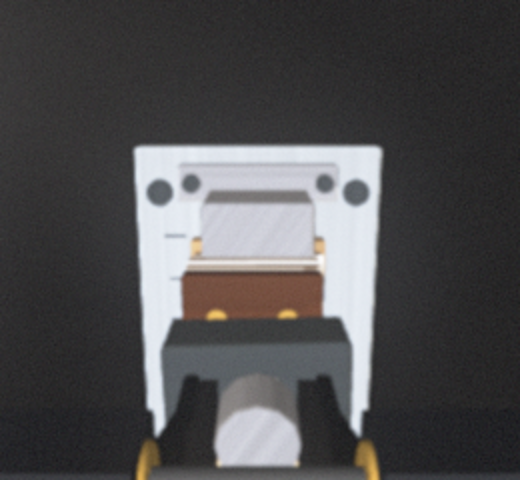

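Run:
```python
from h import *
c=dict(np.load("w13.npz"))
q=lambda *p:[[130+a/2,40+b/2] for a,b in p]
print("bar",rel(c,q((182,273),(323,273)),.059),"wt top",rel(c,q((163,347),(352,347)),.1358),"wt bot",rel(c,q((172,319),(342,319)),.110))
```

```text
bar [[0.0169, -0.0295], [0.0169, 0.0249]] wt top [[0.0157, -0.0264], [0.0157, 0.0256]] wt bot [[0.0152, -0.0271], [0.0152, 0.026]]
```

>>> move_arm --deltas '[[[0.005, -0.018, 0.1, 0, 0], [0.005, -0.018, 0.22, 0, 0], [0.005, -0.018, 0.34, 0, 0], [0.005, -0.018, 0.42, 0, 0], [0.005, -0.018, 0.47, 0, 0], [0.005, -0.018, 0.49, 0, 0], [0.005, -0.018, 0.5, 0, 0], [0.005, -0.018, 0.5, 0, 0]]]'

```text
time: 37.92
eef_pos: [0.5485, 0.3304, 0.0938]
tool_rot: [0.997, 0.073, 0.0, -0.0]
force: [0.5, 0.7, -4.2]
grip_width: 0.0209
grip_force: 30.0
```

>>> move_arm --deltas '[[[0, 0, 0.005, 0, 0], [0, 0, 0.01, 0, 0], [0, 0, 0.012, 0, 0], [0, 0, 0.012, 0, 0]]]'

```text
time: 38.42
eef_pos: [0.5484, 0.3304, 0.0925]
tool_rot: [0.997, 0.073, 0.0, -0.0]
force: [-0.6, 0.2, -2.4]
grip_width: 0.0212
grip_force: 30.0
```

Contact. Release and rise.

>>> move_arm --deltas '[[[0, 0, 0, 0, 0.6], [0, 0, 0, 0, 0.6], [0, 0, 0, 0, 0.6], [0, 0, 0, 0, 0.6], [0, 0, 0, 0, 0.6], [0, 0, -0.3, 0, 0.6], [0, 0, -0.7, 0, 0.6], [0, 0, -1, 0, 0.6]]]'

```text
time: 39.42
eef_pos: [0.5485, 0.3306, 0.1941]
tool_rot: [0.997, 0.073, 0.0, -0.0]
force: [0.3, -0.4, -0.5]
grip_width: 0.0523
grip_force: 0.0
```

>>> move_arm --deltas '[[[-0.3, 0.3, 0, 0, 0.6], [-0.5, 0.6, 0, 0, 0.6], [-0.8, 0.9, 0, 0, 0.6], [-0.8, 1, 0, 0, 0.6], [-0.8, 1, 0, 0, 0.6]]]'

```text
time: 40.05
eef_pos: [0.4846, 0.2193, 0.1927]
tool_rot: [0.997, 0.073, 0.001, 0.0]
force: [0.7, -0.2, 0.3]
grip_width: 0.0523
grip_force: 0.0
```

Run:
```python
from h import *
a=snap("t2","top")["color"][130:290,110:290,::-1];b=snap("s2","side")["color"][60:220,150:330,::-1]
cv2.imwrite("pics/end.png",cv2.resize(np.hstack([a,b]),None,fx=2.2,fy=2.2,interpolation=cv2.INTER_CUBIC))
```

```text
(no output)
```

View pics/end.png

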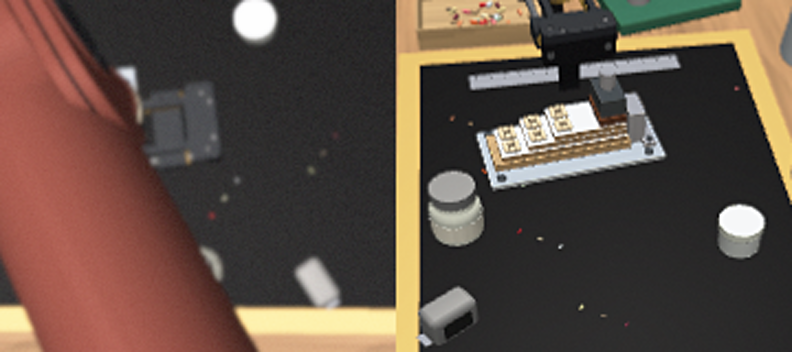

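The side view (right half) shows the stepped deck on the jig. All three tuft rows are uncovered (around 510–560, 115–145), and the bar with the weight upright on it sits at the stop (605, 95). The pot and jar have not been moved.

```bash
python3 -c "
from cell import env
print(env.hand_in())"
```

```text
the job is handed in; nothing more can be done
None
```

I built the deck on the jig and handed it in at about 40 s of the 136 s allowed: three boards stepped by length with all tufts showing, the bar across the plain end and the weight upright on it. The final side view looked right and the glue pot and rivet jar were in place, but the brush was outside that last picture and the hand-in gave no verdict.

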